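# Hook the blue tinter tote forward to its sprung stop

## Task

In the paint mixing room, pick up the orange-handled pull hook, drop its blade behind the yellow front lip of the blue tote standing deep in the shelf, and gently drag the tote forward until you feel it press firmly against the sprung stop of its bay, without straining on past that. Then unhook, leaving the tote resting against the stop, and lay the hook back in its black tray. Move the tote only with the hook, keep its cans upright, do not knock the shelf, and leave everything else where it is.

Things in the scene. Friction and masses are not known exactly. Their poses are not given: they have to be found in the camera images.
- hook: pull hook, loose, 220 g. Orange box handle 110 long (x), 22 wide, 40 high; an 8 mm steel rod leaves its front and runs ahead (+x), rod underside 42 mm above the handle's underside level; at its end a flat blade 6 thick (x), 26 wide hangs down to 10 mm above that level. Origin: centre of the handle's underside; x towards the blade, z up. It starts upright in the tray
- hook_grip (a point): grip point on the handle's middle plane, 28 mm above its underside, 15 mm ahead of its centre; squeeze across the 22 mm width, hard (60 N or more), as the blade pulls with a lever
- hook_tip (a point): middle of the blade's lower edge on its pulling (-x, handle side) face: 203 mm ahead of the hook's origin, 10 mm above the handle's underside
- tray: black tray, fixed, the hook's place: 360 (x) by 140 (y), floor 5 mm thick, rim 14 mm high and 5 mm thick. Origin: centre of its underside. The hook starts in it with x along the tray's x, its origin about 90 mm from the tray's centre on the -x side
- rack: white low shelf, fixed, two bays side by side, open to the robot. Deck 320 (x) by 350 (y), top 20 mm above the origin; origin: centre of underside; x points into the depth. Bay centres y = 85 and -85 mm, 30 mm high guide strips leave each 160 mm. Wire roof from x = -115 to 150 mm, underside 190 mm above the origin, posts at y = +-167 mm: room for the hook, not the hand
- gate: blue front bar of the shelf (x = -160 to -152 mm, top 42 mm above the origin) with the sprung stops it carries, one black rubber pad 60 wide in the middle of each bay, 26 to 42 mm above the origin. Origin and axes as rack. A pad's rear face, which meets the tote's front, is set by hand anywhere from x = -120 to -85 mm and is not measured: find it by feel
- tote: blue open tote, yellow front lip, loose, about 0.65 kg with cans (varies), 170 (x) by 125 (y) by 75 high, walls 5 mm. Front wall outer face x = -85 mm (lip strip to -90 mm in the top 10 mm); behind it a free pocket, x = -80 to -35 mm, 115 wide, for the hook; then a partition 60 high and cans. In either bay; slides on the deck, drag force 1 to 4 N. Origin: centre of underside; x into the depth
- tote_lip (a point): middle of the top edge of the tote's front wall (5 mm thick; this is its mid-thickness), 75 mm above the tote's underside
- grey_tote: grey tote with a white lip in the other bay, same shape and size, full of cans; leave alone
- tint_a: red can standing loose in the blue tote, 48 across, 83 high; origin at its underside; must stay upright
- tint_b: green can standing loose in the blue tote, 48 across, 83 high; origin at its underside; must stay upright
- cup: black mixing cup on the grey scale, 84 across, 100 high; leave alone
- bottle: clear squeeze bottle with a green band, 64 across, 170 high; leave alone
- tape: roll of blue tape lying flat, 100 across, 25 high; leave alone
- spatula: wooden-handled paint spatula, 260 long, lying on the table; leave alone
- jar: amber jar with red cap, 70 across, 90 high; leave alone
- bay_left (a point): top of the blue bar at the middle of the left (+y) bay. The stop pad here gives 6 mm on a spring of 2 N per mm, then is solid; 4 to 9 N on the pad, over the drag force, is firm. Unhooked, the tote stays in touch: its friction holds the spring
- bay_right (a point): top of the blue bar at the middle of the right (-y) bay. Its stop is like the left one, set on its own

How it is judged:
By the outcome, as a careful person would: the job done as asked, in the order asked, and still so for the second after the job is handed in, with the robot touching nothing.
It also fails if it takes over 72 s, if anything falls off the work surface, if the arm or the gripper's body presses on something with over 40 N, if the wrist force passes 120 N, or if a joint passes its speed limit or range.

## Robot

A 6-joint arm with a two-finger parallel gripper is mounted at the origin on the work surface. World frame = base frame: x ahead of the robot, y to its left, z up, the work surface at z = 0. Lengths are in mm, angles in rad, forces in N, time in s.
With the tool pointing down it reaches from about 150 to 775 mm from the base axis. Payload 6.1 kg.
Tool frame: the origin (TCP) lies on the front face of the gripper's body, between the roots of the fingers; the fingertips stand 73 mm ahead of it and the grasp point (between the pads) lies 54 mm ahead of it; z points along the fingers, y is the line along which they close (so a half turn about z gives the same grasp; the last joint's range is limited). The gripper opens to 85 mm and grips with 20 to 120 N. Pads are 22 mm wide; open, the fingers measure 114 mm over their backs; the gripper's body (76 mm by 85 mm) begins 54 mm behind the grasp point. The pads swing forward as they close: fully open they stand 13 mm farther back than shut.
Start: joints at [1.211, 0.126, -0.04, 1.405, 0, 1.571], TCP at [184.838, 491.369, 303.895] pointing down, gripper open.
Joint ranges: [-2.72, 2.72], [-0.95, 1.95], [-1.27, 1.35], [-1.78, 2.02], [-1.46, 1.47], [-3.14, 3.14]. Speed limits (rad/s): [2.39, 2.39, 3.01, 3.14, 3.14, 3.14].

## Interface

Orientations are given as [roll, pitch, yaw] about the fixed x, y, z axes, in that order (R = Rz(yaw) Ry(pitch) Rx(roll)).
In Python, from rig import monitor, imaging, workorder gives the robot as it stands.
- The arm moves only by the tool move_arm, never from a script. Its argument "steps" is a list that holds one entry, the list of rows, each a list of 7 numbers: the shift along the tool's x, y, z in mm, then the turn, a rotation vector about the tool's x, y, z in rad, then the opening, from -1 (shut) to 1 (fully open). In form: [[[dx, dy, dz, ax, ay, az, claw], ...]]. A call has 1 to 10 rows; each row shifts and turns the commanded pose from where the row before left it, along the tool's axes as they then stand; what a row does not reach is not made up. A row lasts 1/12 s, in which the tool goes at most 41.7 mm and 7.16 degrees, less where a joint would pass 70% of its speed; a pose out of reach is approached as far as the arm can. A call is refused whole if a number of a shift passes 41.7 or a number of a turn 0.125, either way. A call with a gripper value outside its range is refused whole. The fingers move at their own pace and stop on an object; "squeeze" is the grip in N (left out, the last holds). Time passes only in rows, so rows that do not move let the fingers close. It gives the time, the measured TCP pose, the force, the opening and the grip force at its end, in the units of the state.
- monitor.get_state(): the state, without advancing time (a new reading comes with each control period).
- imaging.get_image(name): name is "side" or "top" or "wrist"; returns a dict with "image" (384x512x3 uint8, red, green, blue), "vfov" (degrees; the focal length in pixels is half the picture's height over the tangent of half this angle, whatever the lens; pixels are square), "cx", "cy" (the principal point, pixels), "dist" ([k1, k2, p1, p2, k3] as OpenCV has them; the pictures are not rectified), "R" (3x3) and "t" (3): a world point X has camera coordinates R X + t. Camera axes: x right, y down, z forward; pixel columns grow to the right and rows downward; lengths in mm; the calibration is good to about 2 mm. A picture is of the moment at which its call begins. There is no depth.
- workorder.close_job(): hands the job in; it is judged then, once.
The state is a dict: "time": time; "qpos": joint angles; "dq": joint speeds; "joint_efforts": joint torques, N m; "position": TCP position; "orientation": TCP orientation; "contact_force": force on the tool from outside, world axes, zero at the start; "ft_torque": the same for the moment, N m; "width": finger opening in mm; "finger_force": force on a finger pad.
Only numpy, scipy, OpenCV 4.12 (cv2) and the standard library are available. Lean on these libraries where they do the work, as an engineer would, in place of code of your own. Each camera call takes 0.05 s, during which the arm holds its last target. There are 200 camera calls.

## Working session

There is one attempt and no reset: what is moved stays moved. The work goes in short steps, Python scripts to look and compute and a tool call to move; the robot and the scene stay as the last step left them, time stands still between calls to the robot, and variables do not carry over. Pictures are saved under pics/ and viewed, at most 10 in all, crops included, and the job is handed in when it is done.

Besides the shell and the picture viewer there is one more tool, called as name(argument=value, ...) on one line, values as JSON. move_arm: Moves the arm, as the interface text tells. Its arguments: {"type":"object","properties":{"steps":{"type":"array"},"squeeze":{"type":"number"}},"required":["steps"]}

```bash
ls; mkdir -p pics; cat > h.py <<'E'
import numpy as np, cv2
from rig import monitor, imaging
def shot(n):
    d=imaging.get_image(n); im=np.asarray(d["image"]); d["f"]=im.shape[0]/2/np.tan(np.radians(d["vfov"])/2)
    d["K"]=np.array([[d["f"],0,d["cx"]],[0,d["f"],d["cy"]],[0,0,1.]]); d["R"]=np.array(d["R"],float); d["t"]=np.array(d["t"],float).ravel(); d["dist"]=np.array(d["dist"],float); return d
def save(d,p): cv2.imwrite("pics/"+p+".png",d["image"][:,:,::-1])
def ray(d,uv):
    p=cv2.undistortPoints(np.array(uv,float).reshape(-1,1,2),d["K"],d["dist"]).reshape(-1,2)
    v=np.c_[p,np.ones(len(p))]@d["R"]; return -d["R"].T@d["t"],v
def onz(d,uv,z):
    c,v=ray(d,uv); z=np.broadcast_to(z,len(v)); return c+v*((z-c[2])/v[:,2])[:,None]
def proj(d,X):
    return cv2.projectPoints(np.array(X,float).reshape(-1,1,3),cv2.Rodrigues(d["R"])[0],d["t"],d["K"],d["dist"])[0].reshape(-1,2)
E
python3 - <<'E'
from h import *
a=[]
for n in ["top","side","wrist"]:
    d=shot(n); save(d,n+"0"); print(n,d["vfov"],d["dist"],(-d["R"].T@d["t"]).round(),d["R"][2].round(2))
print(monitor.get_state())
E
```

```text
pics
top 44.12604299905472 [-0.00570664  0.          0.          0.          0.        ] [ 398.   34. 1538.] [ 0.12  0.   -0.99]
side 45.717410931456996 [0.05360665 0.         0.         0.         0.        ] [ -83. -977. 1055.] [ 0.43  0.66 -0.62]
wrist 71.74891221926438 [0.00017784 0.         0.         0.         0.        ] [108. 519. 374.] [ 0.29 -0.11 -0.95]
{'time': 0.15, 'qpos': array([ 1.21100785e+00,  1.26242446e-01, -4.03685190e-02,  1.40540402e+00,
       -1.15848513e-06,  1.57077416e+00]), 'dq': array([-0.00113538, -0.00018098,  0.00316499, -0.00218623,  0.00010683,
        0.00065802]), 'joint_efforts': array([-4.88786372e-04, -4.36273491e+01,  3.53150332e+01,  1.36052188e-02,
       -7.17221883e-05,  1.17380358e-05]), 'position': array([184.75994883, 491.17129552, 303.31021047]), 'orientation': array([-3.14037400e+00,  1.13146528e-06,  2.78182635e+00]), 'contact_force': array([0.04077251, 0.12497245, 0.30725225]), 'ft_torque': array([0.04492009, 0.02680639, 0.01897909]), 'finger_force': 0.0, 'width': 85.56373156833442}
```

View pics/top0.png

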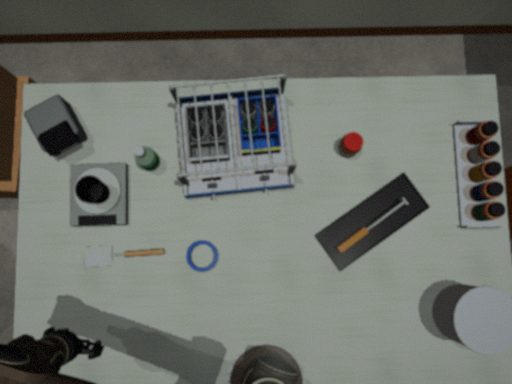

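View pics/side0.png

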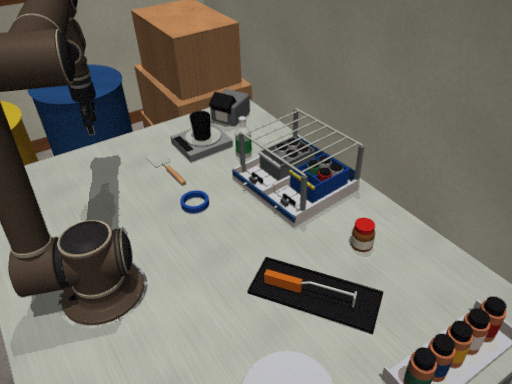

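The top view shows the hook in the tray (handle near (353,240), blade near (405,201)). The blue tote is in the right bay with its yellow lip near (262,151), and the gate bar runs from (186,195) to (293,185). The side view agrees.

```bash
python3 - <<'E'
from h import *
d=shot("top"); im=d["image"]; hsv=cv2.cvtColor(im,cv2.COLOR_RGB2HSV)
def comp(m,box):
    k=np.zeros(m.shape,bool); x0,y0,x1,y1=box; k[y0:y1,x0:x1]=1
    n,l,s,c=cv2.connectedComponentsWithStats((m&k).astype(np.uint8)); i=1+np.argmax(s[1:,4]); return np.argwhere(l==i)[:,::-1].astype(np.float32)
H,S,V=[hsv[...,i].astype(int) for i in range(3)]
def rect(p,z):
    w=onz(d,p,z)[:,:2].astype(np.float32); return cv2.minAreaRect(w)
o=comp((H<20)&(S>120)&(V>90),(320,180,420,262)); print("handle",len(o),rect(o,45))
t=comp((V<75),(305,165,440,275)); 
print("tray",len(t),rect(cv2.convexHull(t)[:,0],14))
y=comp((H>20)&(H<35)&(S>100),(235,130,290,170)); print("lip",len(y),rect(y,95),y.min(0),y.max(0))
g=comp((H>100)&(H<125)&(S>90),(178,180,300,200)); print("gate",len(g),rect(g,42),g.min(0),g.max(0))
s=(V>110)&(S<60)
k=(s[165:262,310:430]); 
b=comp(s&(V>110),(365,185,412,232)); print("rod",len(b),rect(b,55),b.min(0),b.max(0))
big=cv2.resize(im[70:205,165:300],None,fx=4.4,fy=4.4,interpolation=cv2.INTER_CUBIC); cv2.imwrite("pics/rackcrop.png",big[:,:,::-1])
E
```

```text
handle 257 ((436.27874755859375, -281.0066223144531), (23.541275024414062, 110.37370300292969), 35.13253402709961)
tray 4181 ((496.01446533203125, -352.37506103515625), (136.97067260742188, 356.7901611328125), 33.6960334777832)
lip 26 ((714.5748291015625, 3.1124649047851562), (6.241300582885742, 40.869781494140625), 8.47137451171875) [254. 149.] [267. 152.]
gate 221 ((599.3455200195312, 73.1339111328125), (7.496505260467529, 333.243408203125), 4.802884101867676) [187. 185.] [291. 196.]
rod 141 ((585.5542602539062, -353.1635437011719), (58.11299133300781, 41.39215850830078), 88.84463500976562) [365. 185.] [383. 198.]
```

View pics/rackcrop.png

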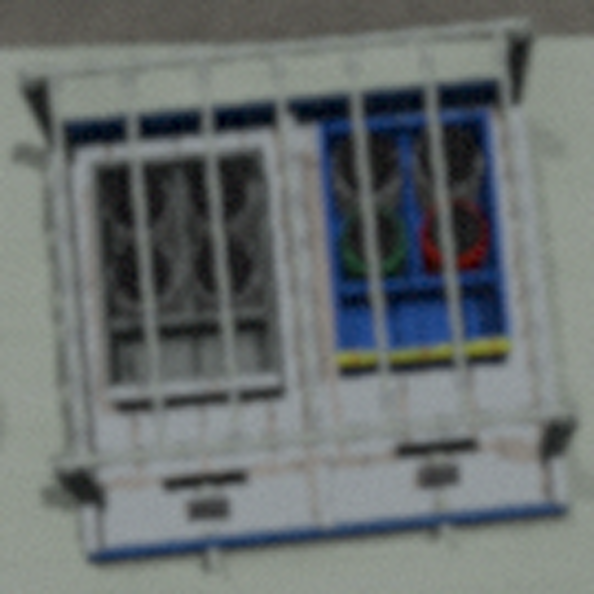

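The crop shows the pads at about (437,448) right and (205,482) left. The lip runs from (337,358) to (508,347) and the tote front is about 55 mm short of its pad. Next I plan the move to above the hook.

```bash
cat >> h.py <<'E'
def plan(target,yaw,n,claw,start=None,syaw=None):
    s=monitor.get_state(); p=np.array(s["position"] if start is None else start,float); y=s["orientation"][2] if syaw is None else syaw
    D=(np.array(target)-p)/n; dy=(yaw-y)/n; out=[]
    for i in range(n):
        c,si=np.cos(y),np.sin(y); out.append([round(v,1) for v in (D[0]*c+D[1]*si,D[0]*si-D[1]*c,-D[2])]+[0,0,round(-dy,4),claw]); y+=dy
    for i in range(0,n,10): print(str(out[i:i+10]).replace(" ",""))
E
python3 - <<'E'
from h import *
d=shot("top")
P=lambda x,y:(165+(x+.5)/4.4-.5,70+(y+.5)/4.4-.5)
print("lip",onz(d,[P(337,358),P(508,347)],95).round(1))
print("pad rear top",onz(d,[P(397,447),P(478,439)],42).round(1), onz(d,[P(165,480),P(246,470)],42).round(1))
print("gate",onz(d,[P(90,554),P(567,508)],42).round(1))
plan([425,-262,250],-0.965,30,0.4)
E
```

```text
lip [[715.6  63.   95. ]
 [721.1 -57.9  95. ]]
pad rear top [[660.4  21.5  42. ]
 [665.1 -37.6  42. ]] [[639.5 190.6  42. ]
 [645.6 131.6  42. ]]
gate [[ 586.4  245.3   42. ]
 [ 613.  -100.8   42. ]]
[[np.float64(-16.3),np.float64(-20.7),np.float64(1.8),0,0,np.float64(0.1249),0.4],[np.float64(-18.8),np.float64(-18.5),np.float64(1.8),0,0,np.float64(0.1249),0.4],[np.float64(-20.9),np.float64(-16.0),np.float64(1.8),0,0,np.float64(0.1249),0.4],[np.float64(-22.8),np.float64(-13.3),np.float64(1.8),0,0,np.float64(0.1249),0.4],[np.float64(-24.2),np.float64(-10.3),np.float64(1.8),0,0,np.float64(0.1249),0.4],[np.float64(-25.3),np.float64(-7.2),np.float64(1.8),0,0,np.float64(0.1249),0.4],[np.float64(-26.0),np.float64(-4.0),np.float64(1.8),0,0,np.float64(0.1249),0.4],[np.float64(-26.3),np.float64(-0.7),np.float64(1.8),0,0,np.float64(0.1249),0.4],[np.float64(-26.2),np.float64(2.5),np.float64(1.8),0,0,np.float64(0.1249),0.4],[np.float64(-25.7),np.float64(5.8),np.float64(1.8),0,0,np.float64(0.1249),0.4]]
[[np.float64(-24.8),np.float64(9.0),np.float64(1.8),0,0,np.float64(0.1249),0.4],[np.float64(-23
[... 791 characters left out ...]
64(3.9),np.float64(26.1),np.float64(1.8),0,0,np.float64(0.1249),0.4],[np.float64(7.1),np.float64(25.4),np.float64(1.8),0,0,np.float64(0.1249),0.4],[np.float64(10.2),np.float64(24.3),np.float64(1.8),0,0,np.float64(0.1249),0.4],[np.float64(13.2),np.float64(22.8),np.float64(1.8),0,0,np.float64(0.1249),0.4],[np.float64(15.9),np.float64(21.0),np.float64(1.8),0,0,np.float64(0.1249),0.4],[np.float64(18.4),np.float64(18.8),np.float64(1.8),0,0,np.float64(0.1249),0.4],[np.float64(20.6),np.float64(16.4),np.float64(1.8),0,0,np.float64(0.1249),0.4],[np.float64(22.5),np.float64(13.7),np.float64(1.8),0,0,np.float64(0.1249),0.4],[np.float64(24.0),np.float64(10.8),np.float64(1.8),0,0,np.float64(0.1249),0.4]]
```

move_arm(steps=[[[-16, -21, 2, 0, 0, 0.124, 0.4], [-19, -18, 2, 0, 0, 0.124, 0.4], [-21, -16, 2, 0, 0, 0.124, 0.4], [-23, -13, 2, 0, 0, 0.124, 0.4], [-24, -10, 2, 0, 0, 0.124, 0.4], [-25, -7, 2, 0, 0, 0.124, 0.4], [-26, -4, 2, 0, 0, 0.124, 0.4], [-26, -1, 2, 0, 0, 0.124, 0.4], [-26, 2, 2, 0, 0, 0.124, 0.4], [-26, 6, 2, 0, 0, 0.124, 0.4]]])

```text
time: 1.08
position: [265.6, 240.5, 283.8]
orientation: [3.141, -0.0, 1.536]
contact_force: [0.7, -0.4, 0.8]
width: 59.7
finger_force: 0.0
```

move_arm(steps=[[[-25, 9, 2, 0, 0, 0.124, 0.4], [-23, 12, 2, 0, 0, 0.124, 0.4], [-22, 15, 2, 0, 0, 0.124, 0.4], [-20, 17, 2, 0, 0, 0.124, 0.4], [-17, 20, 2, 0, 0, 0.124, 0.4], [-15, 22, 2, 0, 0, 0.124, 0.4], [-12, 23, 2, 0, 0, 0.124, 0.4], [-9, 25, 2, 0, 0, 0.124, 0.4], [-6, 26, 2, 0, 0, 0.124, 0.4], [-3, 26, 2, 0, 0, 0.124, 0.4]]])

```text
time: 1.92
position: [349.0, -9.8, 263.9]
orientation: [3.141, -0.001, 0.295]
contact_force: [0.9, 0.2, 0.7]
width: 59.7
finger_force: 0.0
```

move_arm(steps=[[[1, 26, 2, 0, 0, 0.124, 0.4], [4, 26, 2, 0, 0, 0.124, 0.4], [7, 25, 2, 0, 0, 0.124, 0.4], [10, 24, 2, 0, 0, 0.124, 0.4], [13, 23, 2, 0, 0, 0.124, 0.4], [16, 21, 2, 0, 0, 0.124, 0.4], [18, 19, 2, 0, 0, 0.124, 0.4], [21, 16, 2, 0, 0, 0.124, 0.4], [22, 14, 2, 0, 0, 0.124, 0.4], [24, 11, 2, 0, 0, 0.124, 0.4]]])

```text
time: 2.75
position: [370.9, -350.4, 241.1]
orientation: [-3.056, 0.02, -0.793]
contact_force: [1.6, 0.4, 0.2]
width: 59.9
finger_force: 0.0
```

move_arm(steps=[[[0, 0, 0, 0, 0, 0, 0.4], [0, 0, 0, 0, 0, 0, 0.4]]])

```text
time: 2.92
position: [370.2, -350.6, 240.2]
orientation: [-3.057, 0.022, -0.794]
contact_force: [-0.1, 0.2, 0.1]
width: 59.8
finger_force: 0.0
```

```bash
python3 - <<'E'
from h import *
d=shot("wrist"); save(d,"w1"); im=d["image"]; hsv=cv2.cvtColor(im,cv2.COLOR_RGB2HSV).astype(int)
s=monitor.get_state(); print(s["position"],s["orientation"],s["qpos"],s["width"],s["contact_force"])
m=((hsv[...,0]<20)&(hsv[...,1]>120)&(hsv[...,2]>90)).astype(np.uint8)
n,l,st,c=cv2.connectedComponentsWithStats(m); i=1+np.argmax(st[1:,4]); p=np.argwhere(l==i)[:,::-1]; print(st[i])
print(cv2.minAreaRect(onz(d,p,45)[:,:2].astype(np.float32)))
E
```

```text
[ 370.67788238 -349.05973555  240.56862764] [-3.05692337  0.02156868 -0.79140496] [-0.79239236  0.11786169 -0.18912216  1.28546493  0.08464794  3.14060193] 59.71355662508858 [-0.05859544  0.93798471 -0.47183306]
[ 172  121   34  101 2217]
((435.0113220214844, -284.7889404296875), (28.48916244506836, 115.30640411376953), 31.794565200805664)
```

View pics/w1.png

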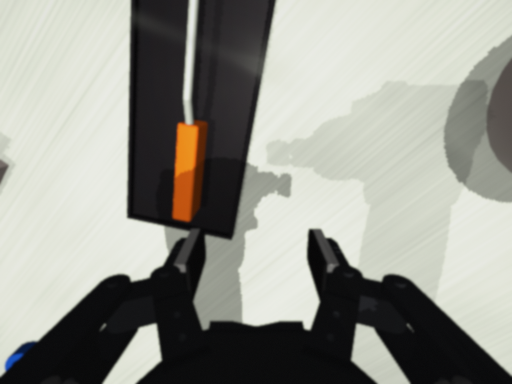

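The wrist view shows the handle at about (188,172) in the tray. The last joint ran into its limit at 3.14, so I use the half-turn grasp (yaw +π) instead.

```bash
sed -i 's/round(v,1)/float(round(v))/; s/round(-dy,4)/float(round(-dy,3))/' h.py; python3 - <<'E'
from h import *
plan([445,-293,240],2.178,24,0.4)
E
```

```text
[[1.0,-4.0,0.0,0,0,-0.124,0.4],[1.0,-4.0,0.0,0,0,-0.124,0.4],[1.0,-4.0,0.0,0,0,-0.124,0.4],[2.0,-3.0,0.0,0,0,-0.124,0.4],[2.0,-3.0,0.0,0,0,-0.124,0.4],[3.0,-3.0,0.0,0,0,-0.124,0.4],[3.0,-2.0,0.0,0,0,-0.124,0.4],[3.0,-2.0,0.0,0,0,-0.124,0.4],[3.0,-2.0,0.0,0,0,-0.124,0.4],[4.0,-1.0,0.0,0,0,-0.124,0.4]]
[[4.0,-1.0,0.0,0,0,-0.124,0.4],[4.0,0.0,0.0,0,0,-0.124,0.4],[4.0,0.0,0.0,0,0,-0.124,0.4],[4.0,1.0,0.0,0,0,-0.124,0.4],[4.0,1.0,0.0,0,0,-0.124,0.4],[4.0,2.0,0.0,0,0,-0.124,0.4],[3.0,2.0,0.0,0,0,-0.124,0.4],[3.0,2.0,0.0,0,0,-0.124,0.4],[3.0,3.0,0.0,0,0,-0.124,0.4],[2.0,3.0,0.0,0,0,-0.124,0.4]]
[[2.0,3.0,0.0,0,0,-0.124,0.4],[2.0,4.0,0.0,0,0,-0.124,0.4],[1.0,4.0,0.0,0,0,-0.124,0.4],[1.0,4.0,0.0,0,0,-0.124,0.4]]
```

move_arm(steps=[[[1, -4, 0, -0.085, 0.021, -0.08, 0.4], [1, -4, 0, 0, 0, -0.124, 0.4], [1, -4, 0, 0, 0, -0.124, 0.4], [2, -3, 0, 0, 0, -0.124, 0.4], [2, -3, 0, 0, 0, -0.124, 0.4], [3, -3, 0, 0, 0, -0.124, 0.4], [3, -2, 0, 0, 0, -0.124, 0.4], [3, -2, 0, 0, 0, -0.124, 0.4], [3, -2, 0, 0, 0, -0.124, 0.4], [4, -1, 0, 0, 0, -0.124, 0.4]]])

```text
time: 3.8
position: [403.8, -324.2, 242.0]
orientation: [3.137, -0.002, 0.415]
contact_force: [-0.3, 0.5, -0.1]
width: 59.3
finger_force: 0.0
```

move_arm(steps=[[[4, -1, 0, 0, 0, -0.124, 0.4], [4, 0, 0, 0, 0, -0.124, 0.4], [4, 0, 0, 0, 0, -0.124, 0.4], [4, 1, 0, 0, 0, -0.124, 0.4], [4, 1, 0, 0, 0, -0.124, 0.4], [4, 2, 0, 0, 0, -0.124, 0.4], [3, 2, 0, 0, 0, -0.124, 0.4], [3, 2, 0, 0, 0, -0.124, 0.4], [3, 3, 0, 0, 0, -0.124, 0.4], [2, 3, 0, 0, 0, -0.124, 0.4]]])

```text
time: 4.63
position: [436.7, -301.7, 242.1]
orientation: [3.138, 0.003, 1.656]
contact_force: [-0.1, -0.1, 0.0]
width: 59.8
finger_force: 0.0
```

move_arm(steps=[[[2, 3, 0, 0, 0, -0.124, 0.4], [2, 4, 0, 0, 0, -0.124, 0.4], [1, 4, 0, 0, 0, -0.124, 0.4], [1, 4, 0, 0, 0, -0.124, 0.4], [0, 0, 0, 0, 0, 0, 0.4], [0, 0, 0, 0, 0, 0, 0.4]]])

```text
time: 5.13
position: [449.5, -292.5, 241.9]
orientation: [3.14, 0.004, 2.141]
contact_force: [0.3, 0.5, 0.1]
width: 59.9
finger_force: 0.0
```

```bash
python3 - <<'E'
from h import *
d=shot("wrist"); save(d,"w2"); im=d["image"]; hsv=cv2.cvtColor(im,cv2.COLOR_RGB2HSV).astype(int)
s=monitor.get_state(); print(s["position"],s["orientation"],s["qpos"],s["width"],s["contact_force"])
m=((hsv[...,0]<20)&(hsv[...,1]>120)&(hsv[...,2]>60)).astype(np.uint8)
n,l,st,c=cv2.connectedComponentsWithStats(m); i=1+np.argmax(st[1:,4]); p=np.argwhere(l==i)[:,::-1]; print(st[i])
print(cv2.minAreaRect(onz(d,p,45)[:,:2].astype(np.float32)))
E
```

```text
[ 449.33103575 -292.90084228  241.9126151 ] [3.14024036 0.00435961 2.14074052] [-5.77449507e-01  1.50707850e-01 -1.46247077e-01  1.26931115e+00
 -5.58322603e-04  4.23398418e-01] 59.86346109516881 [ 0.24184185 -0.26249896 -0.1958436 ]
[ 431  275   81   73 3615]
((776.142578125, -289.3809509277344), (60.95925521850586, 134.63209533691406), 78.28408813476562)
```

View pics/w2.png

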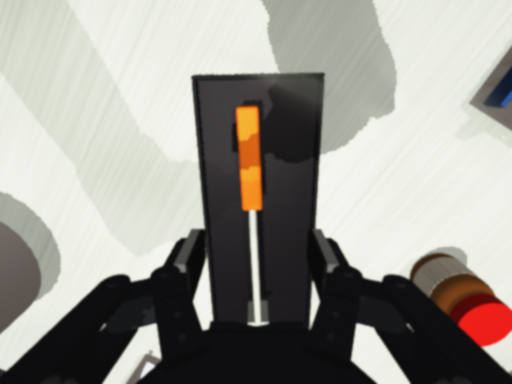

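The wrist view shows the handle from (248,105) to (253,210) and the tray from (195,75) to (325,75). I measure it precisely.

```bash
python3 - <<'E'
from h import *
d=shot("wrist"); im=d["image"]; hsv=cv2.cvtColor(im,cv2.COLOR_RGB2HSV).astype(int)
m=((hsv[...,0]<20)&(hsv[...,1]>120)&(hsv[...,2]>60)).astype(np.uint8); m[230:]=0; m[:,300:]=0
n,l,st,c=cv2.connectedComponentsWithStats(m); i=1+np.argmax(st[1:,4]); p=np.argwhere(l==i)[:,::-1]; print(st[i])
r=cv2.minAreaRect(onz(d,p,45)[:,:2].astype(np.float32)); print(r, -d["R"].T@d["t"])
k=(hsv[...,2]<75).astype(np.uint8); k[225:]=0; k[:,:185]=0;k[:,335:]=0
e=np.argwhere(k)[:,::-1]
for y in (90,120,150,180,210):
    x=e[e[:,1]==y][:,0]; print(y,x.min(),x.max(),onz(d,[(x.min(),y),(x.max(),y)],14).round(1)[:,:2].tolist())
print("top row",e[:,1].min(), onz(d,[(256,e[:,1].min())],14).round(1))
# rod centreline
for y in (220,260,300):
    row=im[y,235:280].astype(int).sum(1); x=np.where(row>row.max()*.7)[0]+235; print(y,x.min(),x.max(),onz(d,[(x.mean(),y)],52).round(1))
E
```

```text
[ 235  104   29  108 2117]
((433.3340759277344, -281.62255859375), (24.20496368408203, 112.13656616210938), 35.1490478515625) [ 404.17194032 -224.78584283  312.26356227]
90 194 322 [[346.1, -255.0], [460.1, -182.0]]
120 197 321 [[363.6, -280.5], [478.0, -207.3]]
150 199 319 [[381.5, -308.5], [496.1, -235.1]]
180 202 317 [[401.6, -338.0], [515.7, -264.9]]
210 205 315 [[423.4, -369.7], [536.8, -297.2]]
top row 73 [[ 392.3 -205.7   14. ]]
220 250 255 [[ 470.  -333.9   52. ]]
260 252 257 [[ 498.9 -375.2   52. ]]
300 254 259 [[ 531.3 -421.4   52. ]]
```

move_arm(steps=[[[3, -5.7, 20, 0, 0.004, -0.041, 0.2], [0, 0, 25, 0, 0, 0, 0.2], [0, 0, 25, 0, 0, 0, 0.2], [0, 0, 25, 0, 0, 0, 0.2], [0, 0, 20, 0, 0, 0, 0.2], [0, 0, 15, 0, 0, 0, 0.2], [0, 0, 10, 0, 0, 0, 0.2], [0, 0, 10, 0, 0, 0, 0.2], [0, 0, 5, 0, 0, 0, 0.2], [0, 0, 0, 0, 0, 0, 0.2]]])

```text
time: 6.07
position: [442.6, -294.5, 85.9]
orientation: [3.141, -0.001, 2.182]
contact_force: [-0.2, 0.5, 0.3]
width: 51.4
finger_force: 0.0
```

```bash
python3 - <<'E'
from h import *
s=monitor.get_state(); print(s["position"],s["orientation"],s["width"],s["contact_force"])
E
```

```text
[ 442.61846498 -294.47587533   85.86680354] [ 3.14087618e+00 -8.56420617e-04  2.18229068e+00] 51.356977123292204 [-0.2356156   0.52955957  0.25533655]
```

Good pose; close with 80 N, then lift.

move_arm(steps=[[[0, 0, -1, 0, 0, 0, -1], [0, 0, 0, 0, 0, 0, -1], [0, 0, 0, 0, 0, 0, -1], [0, 0, 0, 0, 0, 0, -1], [0, 0, 0, 0, 0, 0, -1], [0, 0, 0, 0, 0, 0, -1], [0, 0, 0, 0, 0, 0, -1]]], squeeze=85)

```text
time: 6.65
position: [443.6, -295.1, 88.9]
orientation: [3.139, 0.002, 2.183]
contact_force: [-0.4, 0.4, 5.8]
width: 20.6
finger_force: 84.1
```

move_arm(steps=[[[0, 0, -5, 0, 0, 0, -1], [0, 0, -10, 0, 0, 0, -1], [0, 0, -20, 0, 0, 0, -1], [0, 0, -20, 0, 0, 0, -1], [0, 0, -20, 0, 0, 0, -1], [0, 0, -20, 0, 0, 0, -1], [0, 0, -20, 0, 0, 0, -1], [0, 0, -20, 0, 0, 0, -1], [0, 0, -10, 0, 0, 0, -1], [0, 0, 0, 0, 0, 0, -1]]])

```text
time: 7.48
position: [443.5, -295.3, 235.4]
orientation: [3.139, 0.004, 2.183]
contact_force: [1.2, -1.1, -3.1]
width: 21.0
finger_force: 83.2
```

```bash
python3 - <<'E'
from h import *
d=shot("wrist"); im=d["image"]
s=monitor.get_state(); print(s["position"],s["orientation"],s["width"],s["contact_force"],s["ft_torque"])
d2=shot("side"); save(d2,"s2")
big=np.vstack([im[:, :], cv2.resize(d2["image"][100:340,200:420],(512,558))])[:, :]
cv2.imwrite("pics/c2.png",cv2.resize(np.hstack([im,cv2.resize(d2["image"][120:330,220:420],(366,384))]),(800,350))[:,:,::-1])
E
```

```text
[ 443.1264834  -294.97781665  233.56149414] [3.13971136e+00 2.08887430e-03 2.18286559e+00] 20.988424166464043 [-1.09065525 -0.3272513  -2.32600909] [-0.02032787  0.04762998 -0.03730351]
```

View pics/c2.png

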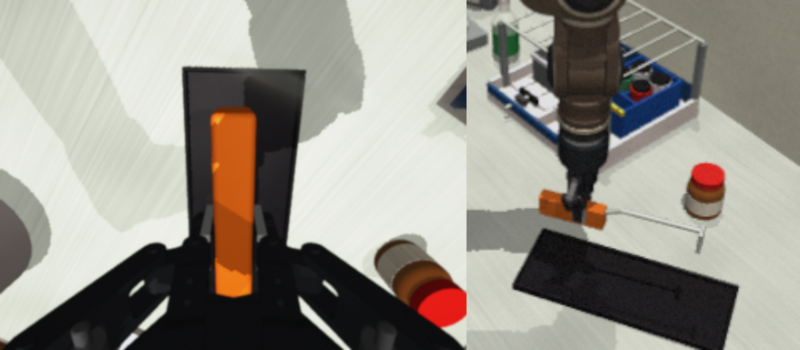

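The hook is held with the handle level and the blade hanging clear; the force reading matches its weight. Next I refine the lip position from both fixed views and check the tip pose.

```bash
python3 - <<'E'
from h import *
def bgr(p): return cv2.imread("pics/"+p+".png")
for n,f,box in (("top","top0",(230,135,295,170)),("side","side0",(270,155,330,205))):
    d=shot(n); im=bgr(f); hsv=cv2.cvtColor(im,cv2.COLOR_BGR2HSV).astype(int)
    m=(hsv[...,0]>19)&(hsv[...,0]<36)&(hsv[...,1]>90)
    k=np.zeros_like(m); k[box[1]:box[3],box[0]:box[2]]=1; p=np.argwhere(m&k)[:,::-1]
    w=onz(d,p,95); vx,vy,x0,y0=cv2.fitLine(w[:,:2].astype(np.float32),cv2.DIST_HUBER,0,.01,.01).ravel()
    print(n,len(p),"y range",np.sort(w[:,1])[[0,-1]].round(1),"mean",w.mean(0).round(1),"lineyaw",np.degrees(np.arctan2(-vx/vy,1)).round(1))
    b=(hsv[...,0]>100)&(hsv[...,0]<125)&(hsv[...,1]>110)
d=shot("side"); s=monitor.get_state(); P=s["position"]; y=s["orientation"][2]; hx=-np.array([np.cos(y),np.sin(y),0])
exp=[P+hx*188+[0,0,-73],P+hx*191+[0,0,-33],P+hx*45+[0,0,-37]]
print("exp tip,top,rodstart",np.round(exp,1).tolist(),proj(d,exp).round(1).tolist())
df=np.abs(d["image"][:,:,::-1].astype(int)-bgr("side0").astype(int)).sum(2)
u,v=proj(d,exp)[0].round().astype(int)
for r in range(v-18,v+12,1): 
    c=np.where(df[r,u-12:u+13]>60)[0]+u-12
    if len(c): print(r,c.min(),c.max(),end="; ")
E
```

```text
top 76 y range [-54.6  60.6] mean [716.1   0.   95. ] lineyaw 4.4
side 87 y range [-78.1  60.8] mean [710.7  -6.4  95. ] lineyaw 3.7
exp tip,top,rodstart [[550.2, -448.3, 158.0], [552.0, -450.7, 198.0], [468.1, -331.2, 194.0]] [[357.1, 267.5], [360.1, 257.1], [304.3, 243.7]]
250 345 354; 251 345 369; 252 345 369; 253 345 369; 254 347 369; 255 345 369; 256 348 369; 257 346 369; 258 345 369; 259 345 369; 260 345 369; 261 345 369; 262 345 369; 263 345 369; 264 345 369; 265 345 369; 266 345 369; 267 345 369; 268 345 369; 269 345 369; 270 345 369; 271 345 369; 272 345 369; 273 345 369; 274 345 369; 275 345 369; 276 345 369; 277 345 369; 278 345 369; 279 345 369;
```

```bash
python3 - <<'E'
from h import *
plan([400,-22,200],np.pi+.077,20,-1)
E
```

```text
[[12.0,6.0,2.0,0,0,-0.052,-1],[12.0,7.0,2.0,0,0,-0.052,-1],[12.0,7.0,2.0,0,0,-0.052,-1],[11.0,8.0,2.0,0,0,-0.052,-1],[11.0,9.0,2.0,0,0,-0.052,-1],[10.0,9.0,2.0,0,0,-0.052,-1],[10.0,10.0,2.0,0,0,-0.052,-1],[9.0,10.0,2.0,0,0,-0.052,-1],[9.0,11.0,2.0,0,0,-0.052,-1],[8.0,11.0,2.0,0,0,-0.052,-1]]
[[8.0,11.0,2.0,0,0,-0.052,-1],[7.0,12.0,2.0,0,0,-0.052,-1],[7.0,12.0,2.0,0,0,-0.052,-1],[6.0,12.0,2.0,0,0,-0.052,-1],[5.0,13.0,2.0,0,0,-0.052,-1],[5.0,13.0,2.0,0,0,-0.052,-1],[4.0,13.0,2.0,0,0,-0.052,-1],[3.0,13.0,2.0,0,0,-0.052,-1],[2.0,14.0,2.0,0,0,-0.052,-1],[2.0,14.0,2.0,0,0,-0.052,-1]]
```

move_arm(steps=[[[12, 6, 2, 0, 0, -0.052, -1], [12, 7, 2, 0, 0, -0.052, -1], [12, 7, 2, 0, 0, -0.052, -1], [11, 8, 2, 0, 0, -0.052, -1], [11, 9, 2, 0, 0, -0.052, -1], [10, 9, 2, 0, 0, -0.052, -1], [10, 10, 2, 0, 0, -0.052, -1], [9, 10, 2, 0, 0, -0.052, -1], [9, 11, 2, 0, 0, -0.052, -1], [8, 11, 2, 0, 0, -0.052, -1]]])

```text
time: 8.57
position: [422.3, -157.4, 211.4]
orientation: [3.141, -0.001, 2.705]
contact_force: [0.2, -0.4, -1.9]
width: 20.8
finger_force: 83.2
```

move_arm(steps=[[[8, 11, 2, 0, 0, -0.052, -1], [7, 12, 2, 0, 0, -0.052, -1], [7, 12, 2, 0, 0, -0.052, -1], [6, 12, 2, 0, 0, -0.052, -1], [5, 13, 2, 0, 0, -0.052, -1], [5, 13, 2, 0, 0, -0.052, -1], [4, 13, 2, 0, 0, -0.052, -1], [3, 13, 2, 0, 0, -0.052, -1], [2, 14, 2, 0, 0, -0.052, -1], [2, 14, 0, 0, 0, -0.05, -1]]])

```text
time: 9.4
position: [399.6, -21.6, 193.3]
orientation: [3.141, -0.001, -3.06]
contact_force: [-0.5, -0.3, -2.1]
width: 20.6
finger_force: 83.2
```

move_arm(steps=[[[0, 0, 0, 0, 0, 0, -1], [0, 0, 0, 0, 0, 0, -1]]])

```text
time: 9.57
position: [400.0, -22.0, 193.9]
orientation: [3.141, -0.0, -3.062]
contact_force: [0.2, 0.4, -1.4]
width: 20.7
finger_force: 83.4
```

```bash
python3 - <<'E'
from h import *
s=monitor.get_state(); P=s["position"]; print(P,s["orientation"],s["qpos"].round(2),s["contact_force"])
a=s["orientation"][2]; hx=-np.array([np.cos(a),np.sin(a),0]); print("tip",P+188*hx)
for n,b in (("top",(160,60,320,240)),("side",(190,90,390,240))):
    d=shot(n); x0,y0,x1,y1=b; e=P+188*hx+[0,0,-73]; print(n,proj(d,[e,e+[0,0,40],P+45*hx-[0,0,37]]).round(1).tolist())
    globals()[n]=cv2.resize(d["image"][y0:y1,x0:x1],(400,int(400*(y1-y0)/(x1-x0))),interpolation=cv2.INTER_CUBIC)
h=max(len(top),len(side)); pad=lambda i:np.vstack([i,np.zeros((h-len(i),400,3),np.uint8)])
cv2.imwrite("pics/c3.png",np.hstack([pad(top),pad(side)])[:,:,::-1])
E
```

```text
[399.99186529 -21.9844792  193.94321306] [ 3.14128533e+00 -2.50938056e-04 -3.06175799e+00] [-0.06 -0.08 -0.5   1.16  0.   -0.13] [ 0.15423109  0.44677947 -1.38326326]
tip [587.39306752  -6.99150073 193.94321306]
top [[264.9, 190.3], [265.3, 188.5], [270.3, 237.2]]
side [[271.2, 186.4], [271.1, 176.8], [235.5, 195.5]]
```

View pics/c3.png

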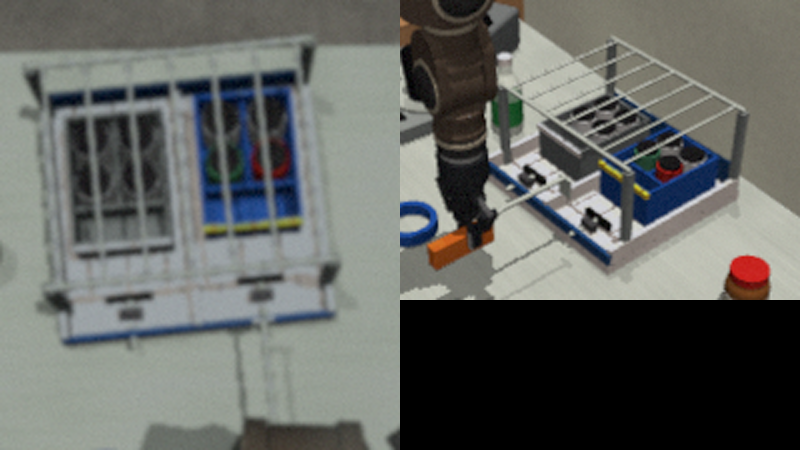

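The top crop shows the rod at x≈262 pointing at the lip (202 to 302). The side crop shows the blade just ahead of the gate, level and in line. I advance above the lip.

move_arm(steps=[[[-10, 0, 0, 0, 0, 0, -1], [-16, 0, 0, 0, 0, 0, -1], [-18, 0, 0, 0, 0, 0, -1], [-18, 0, 0, 0, 0, 0, -1], [-18, 0, 0, 0, 0, 0, -1], [-18, 0, 0, 0, 0, 0, -1], [-18, 0, 0, 0, 0, 0, -1], [-18, 0, 0, 0, 0, 0, -1], [-12, 0, 0, 0, 0, 0, -1], [-6, 0, 0, 0, 0, 0, -1]]])

```text
time: 10.5
position: [554.3, -10.9, 194.1]
orientation: [3.141, 0.001, -3.064]
contact_force: [-0.1, 0.1, -2.9]
width: 20.4
finger_force: 83.4
```

move_arm(steps=[[[0, 0, 0, 0, 0, 0, -1], [0, 0, 0, 0, 0, 0, -1]]])

```text
time: 10.67
position: [551.9, -10.7, 194.3]
orientation: [3.141, -0.0, -3.063]
contact_force: [-0.1, 0.2, -2.3]
width: 20.6
finger_force: 83.4
```

```bash
python3 - <<'E'
from h import *
s=monitor.get_state(); P=s["position"]; print(P,s["orientation"],s["qpos"].round(2),s["contact_force"])
a=s["orientation"][2]; hx=-np.array([np.cos(a),np.sin(a),0]); print("tip",P+188*hx)
for n,b in (("top",(210,100,310,190)),("side",(240,110,360,210))):
    d=shot(n); x0,y0,x1,y1=b; e=P+188*hx+[0,0,-73]; print(n,((proj(d,[e,e+[0,0,40],e+6*hx])-[x0,y0])*400/(x1-x0)).round(1).tolist())
    globals()[n]=cv2.resize(d["image"][y0:y1,x0:x1],(400,int(400*(y1-y0)/(x1-x0))),interpolation=cv2.INTER_CUBIC)
h=max(len(top),len(side)); pad=lambda i:np.vstack([i,np.zeros((h-len(i),400,3),np.uint8)])
cv2.imwrite("pics/c4.png",np.hstack([pad(top),pad(side)])[:,:,::-1])
E
```

```text
[551.94909211 -10.67085687 194.31238124] [ 3.14111865e+00 -9.34300802e-05 -3.06310608e+00] [-0.02  0.2  -0.19  1.18  0.   -0.1 ] [-0.13011982  0.24072967 -2.3150553 ]
tip [739.37033596   4.06947401 194.31238124]
top [[200.6, 164.5], [201.4, 151.7], [199.8, 156.8]]
side [[218.1, 196.9], [219.8, 165.3], [222.3, 194.8]]
```

View pics/c4.png

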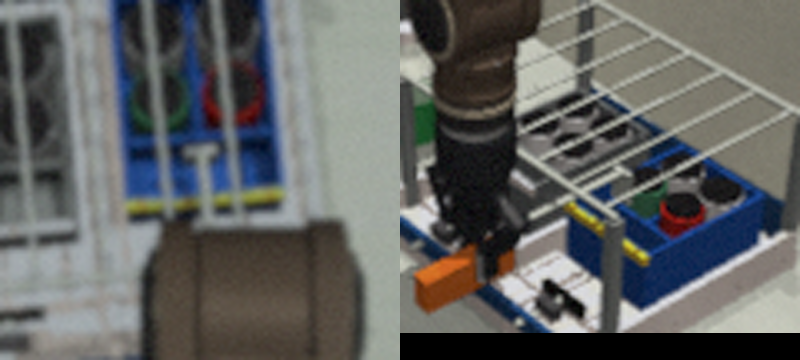

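The top crop shows the blade top at (201,152), just ahead of the partition at y≈143, with the lip at y≈205. Lowered, it will stand mid-pocket. I descend 46 mm.

move_arm(steps=[[[0, 0, 5, 0, 0, 0, -1], [0, 0, 8, 0, 0, 0, -1], [0, 0, 8, 0, 0, 0, -1], [0, 0, 8, 0, 0, 0, -1], [0, 0, 8, 0, 0, 0, -1], [0, 0, 6, 0, 0, 0, -1], [0, 0, 3, 0, 0, 0, -1], [0, 0, 0, 0, 0, 0, -1], [0, 0, 0, 0, 0, 0, -1]]])

```text
time: 11.52
position: [552.0, -10.2, 148.7]
orientation: [3.141, 0.001, -3.062]
contact_force: [-0.1, -0.8, -1.9]
width: 20.8
finger_force: 83.4
```

move_arm(steps=[[[1.5, 0, 0, 0, 0, 0, -1], [1.5, 0, 0, 0, 0, 0, -1], [1.5, 0, 0, 0, 0, 0, -1], [1.5, 0, 0, 0, 0, 0, -1], [0, 0, 0, 0, 0, 0, -1]]])

```text
time: 11.93
position: [545.8, -10.7, 149.0]
orientation: [3.141, 0.001, -3.062]
contact_force: [-0.3, 0.2, -2.3]
width: 20.7
finger_force: 83.4
```

move_arm(steps=[[[1.5, 0, 0, 0, 0, 0, -1], [1.5, 0, 0, 0, 0, 0, -1], [1.5, 0, 0, 0, 0, 0, -1], [1.5, 0, 0, 0, 0, 0, -1], [0, 0, 0, 0, 0, 0, -1]]])

```text
time: 12.35
position: [539.7, -11.2, 148.8]
orientation: [3.141, 0.001, -3.062]
contact_force: [-0.2, -0.6, -2.6]
width: 21.0
finger_force: 83.4
```

move_arm(steps=[[[1.5, 0, 0, 0, 0, 0, -1], [1.5, 0, 0, 0, 0, 0, -1], [1.5, 0, 0, 0, 0, 0, -1], [1.5, 0, 0, 0, 0, 0, -1], [0, 0, 0, 0, 0, 0, -1]]])

```text
time: 12.77
position: [534.1, -11.7, 149.0]
orientation: [3.141, 0.002, -3.062]
contact_force: [1.6, -0.3, -2.5]
width: 20.6
finger_force: 83.4
```

move_arm(steps=[[[1.5, 0, 0, 0, 0, 0, -1], [1.5, 0, 0, 0, 0, 0, -1], [1.5, 0, 0, 0, 0, 0, -1], [1.5, 0, 0, 0, 0, 0, -1], [1.5, 0, 0, 0, 0, 0, -1], [1.5, 0, 0, 0, 0, 0, -1]]])

```text
time: 13.27
position: [525.0, -12.4, 148.9]
orientation: [3.141, 0.001, -3.062]
contact_force: [2.9, -0.6, -1.7]
width: 20.6
finger_force: 83.4
```

move_arm(steps=[[[1.5, 0, 0, 0, 0, 0, -1], [1.5, 0, 0, 0, 0, 0, -1], [1.5, 0, 0, 0, 0, 0, -1], [1.5, 0, 0, 0, 0, 0, -1], [1.5, 0, 0, 0, 0, 0, -1], [1.5, 0, 0, 0, 0, 0, -1]]])

```text
time: 13.77
position: [516.0, -13.1, 148.8]
orientation: [3.141, 0.001, -3.062]
contact_force: [2.3, 0.2, -2.5]
width: 20.4
finger_force: 83.4
```

move_arm(steps=[[[1.5, 0, 0, 0, 0, 0, -1], [1.5, 0, 0, 0, 0, 0, -1], [1.5, 0, 0, 0, 0, 0, -1], [1.5, 0, 0, 0, 0, 0, -1], [1.5, 0, 0, 0, 0, 0, -1], [1.5, 0, 0, 0, 0, 0, -1]]])

```text
time: 14.27
position: [507.0, -13.8, 148.8]
orientation: [3.141, 0.001, -3.062]
contact_force: [3.4, 0.4, -2.2]
width: 20.7
finger_force: 83.4
```

```bash
cat > v.py <<'E'
from h import *
s=monitor.get_state(); P=s["position"]; print(P,s["contact_force"],s["ft_torque"])
import sys
for n,b in (("top",(210,100,310,190)),("side",(240,110,360,210))):
    d=shot(n); x0,y0,x1,y1=b
    globals()[n]=cv2.resize(d["image"][y0:y1,x0:x1],(400,int(400*(y1-y0)/(x1-x0))),interpolation=cv2.INTER_CUBIC)
h=max(len(top),len(side)); pad=lambda i:np.vstack([i,np.zeros((h-len(i),400,3),np.uint8)])
cv2.imwrite("pics/%s.png"%sys.argv[1],np.hstack([pad(top),pad(side)])[:,:,::-1])
E
python3 v.py c5
```

```text
[506.99495543 -13.83462887 148.79056528] [ 3.35972106  0.41441718 -2.16975235] [ 0.04302499 -0.59918993  0.0090529 ]
```

View pics/c5.png

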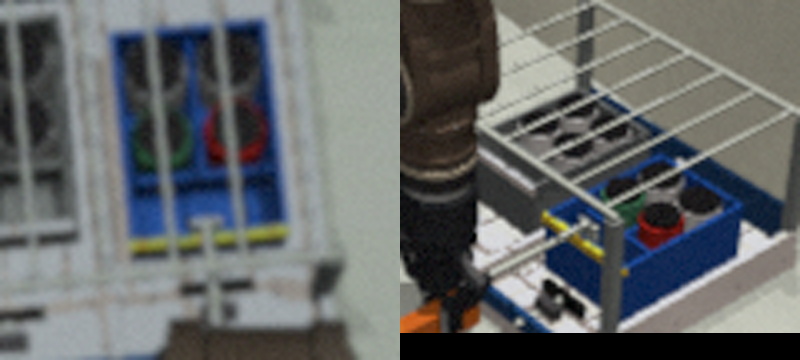

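The blade is behind the lip (top crop (207,225)), the tote is sliding straight and the cans are upright. Drag is about 2.9 N. I carry on, slowing near the pad.

move_arm(steps=[[[1.5, 0, 0, 0, 0, 0, -1], [1.5, 0, 0, 0, 0, 0, -1], [1.5, 0, 0, 0, 0, 0, -1], [1.5, 0, 0, 0, 0, 0, -1], [1.5, 0, 0, 0, 0, 0, -1], [1.5, 0, 0, 0, 0, 0, -1]]])

```text
time: 14.87
position: [498.1, -14.5, 148.8]
orientation: [3.141, 0.001, -3.062]
contact_force: [3.7, 0.8, -1.6]
width: 20.8
finger_force: 83.4
```

move_arm(steps=[[[1, 0, 0, 0, 0, 0, -1], [1, 0, 0, 0, 0, 0, -1], [1, 0, 0, 0, 0, 0, -1], [1, 0, 0, 0, 0, 0, -1]]])

```text
time: 15.2
position: [494.1, -14.8, 148.8]
orientation: [3.141, 0.001, -3.062]
contact_force: [2.9, 0.4, -2.0]
width: 20.5
finger_force: 83.4
```

move_arm(steps=[[[0.7, 0, 0, 0, 0, 0, -1], [0.7, 0, 0, 0, 0, 0, -1], [0.7, 0, 0, 0, 0, 0, -1]]])

```text
time: 15.45
position: [492.1, -15.0, 148.8]
orientation: [3.141, 0.001, -3.062]
contact_force: [3.5, 0.8, -2.3]
width: 20.6
finger_force: 83.4
```

move_arm(steps=[[[0.7, 0, 0, 0, 0, 0, -1], [0.7, 0, 0, 0, 0, 0, -1], [0.7, 0, 0, 0, 0, 0, -1]]])

```text
time: 15.7
position: [490.0, -15.2, 148.8]
orientation: [3.141, 0.001, -3.062]
contact_force: [3.3, 0.2, -2.1]
width: 20.2
finger_force: 83.4
```

move_arm(steps=[[[0.7, 0, 0, 0, 0, 0, -1], [0.7, 0, 0, 0, 0, 0, -1], [0.6, 0, 0, 0, 0, 0, -1]]])

```text
time: 15.95
position: [488.0, -15.3, 148.8]
orientation: [3.141, 0.001, -3.062]
contact_force: [3.3, 0.2, -3.0]
width: 20.4
finger_force: 83.4
```

move_arm(steps=[[[0.7, 0, 0, 0, 0, 0, -1], [0.7, 0, 0, 0, 0, 0, -1], [0.6, 0, 0, 0, 0, 0, -1]]])

```text
time: 16.2
position: [486.0, -15.5, 148.8]
orientation: [3.141, 0.001, -3.062]
contact_force: [2.9, 0.1, -2.5]
width: 20.7
finger_force: 83.4
```

move_arm(steps=[[[0.5, 0, 0, 0, 0, 0, -1], [0.5, 0, 0, 0, 0, 0, -1], [0.5, 0, 0, 0, 0, 0, -1]]])

```text
time: 16.45
position: [484.5, -15.6, 148.8]
orientation: [3.141, 0.001, -3.062]
contact_force: [3.2, 0.8, -2.0]
width: 20.6
finger_force: 83.4
```

move_arm(steps=[[[0.5, 0, 0, 0, 0, 0, -1], [0.5, 0, 0, 0, 0, 0, -1], [0.5, 0, 0, 0, 0, 0, -1]]])

```text
time: 16.7
position: [483.0, -15.7, 148.8]
orientation: [3.141, 0.001, -3.062]
contact_force: [3.5, 0.2, -2.8]
width: 20.5
finger_force: 83.4
```

move_arm(steps=[[[0.5, 0, 0, 0, 0, 0, -1], [0.5, 0, 0, 0, 0, 0, -1], [0.5, 0, 0, 0, 0, 0, -1]]])

```text
time: 16.95
position: [481.5, -15.8, 148.8]
orientation: [3.141, 0.001, -3.062]
contact_force: [3.1, 0.8, -3.0]
width: 20.8
finger_force: 83.4
```

move_arm(steps=[[[0.5, 0, 0, 0, 0, 0, -1], [0.5, 0, 0, 0, 0, 0, -1], [0.5, 0, 0, 0, 0, 0, -1]]])

```text
time: 17.2
position: [480.3, -16.0, 148.9]
orientation: [3.141, 0.002, -3.062]
contact_force: [4.7, 1.1, -2.7]
width: 20.6
finger_force: 83.4
```

move_arm(steps=[[[0.5, 0, 0, 0, 0, 0, -1], [0.5, 0, 0, 0, 0, 0, -1]]])

```text
time: 17.37
position: [479.6, -16.0, 149.0]
orientation: [3.141, 0.002, -3.062]
contact_force: [6.1, 0.6, -3.4]
width: 20.7
finger_force: 83.3
```

```bash
python3 - <<'E'
from h import *
s=monitor.get_state(); print(s["position"],s["contact_force"],s["ft_torque"])
d=shot("top"); im=d["image"]; hsv=cv2.cvtColor(im,cv2.COLOR_RGB2HSV).astype(int)
m=(hsv[...,0]>19)&(hsv[...,0]<36)&(hsv[...,1]>90); m[:140]=0;m[200:]=0;m[:,:235]=0;m[:,295:]=0
p=np.argwhere(m)[:,::-1]; w=onz(d,p,95); print(len(p),w.mean(0))
E
```

```text
[479.56054044 -16.02692696 148.95373776] [ 6.0524839   0.56292849 -3.42729468] [ 0.04085645 -1.05677988  0.00944956]
70 [657.33511423  -0.96182445  95.        ]
```

The pad is felt at x≈481. I press on in small steps.

move_arm(steps=[[[0.5, 0, 0, 0, 0, 0, -1], [0.5, 0, 0, 0, 0, 0, -1], [0, 0, 0, 0, 0, 0, -1]]])

```text
time: 17.67
position: [478.8, -16.1, 149.0]
orientation: [3.141, 0.003, -3.062]
contact_force: [7.0, 0.4, -3.6]
width: 20.9
finger_force: 83.3
```

move_arm(steps=[[[0.5, 0, 0, 0, 0, 0, -1], [0.3, 0, 0, 0, 0, 0, -1], [0, 0, 0, 0, 0, 0, -1]]])

```text
time: 17.92
position: [478.3, -16.2, 149.1]
orientation: [3.141, 0.003, -3.062]
contact_force: [7.6, -0.1, -4.2]
width: 20.6
finger_force: 83.2
```

move_arm(steps=[[[0.5, 0, 0, 0, 0, 0, -1], [0.5, 0, 0, 0, 0, 0, -1], [0, 0, 0, 0, 0, 0, -1]]])

```text
time: 18.17
position: [477.5, -16.2, 149.2]
orientation: [3.141, 0.004, -3.062]
contact_force: [9.3, 0.9, -3.7]
width: 20.7
finger_force: 83.2
```

```bash
python3 - <<'E'
from h import *
s=monitor.get_state(); print(s["position"],s["contact_force"],s["ft_torque"])
E
```

```text
[477.54984617 -16.23134127 149.16553634] [ 9.27808457  0.92681068 -3.70712037] [ 0.07125032 -1.40913861 -0.01431745]
```

Firm at about 6 N on the pad. I ease forward 14 mm to unload, then lift.

move_arm(steps=[[[0, 0, 0, 0, 0, 0, -1], [-1, 0, 0, 0, 0, 0, -1], [-1, 0, 0, 0, 0, 0, -1], [-1, 0, 0, 0, 0, 0, -1], [-2, 0, 0, 0, 0, 0, -1], [-2, 0, 0, 0, 0, 0, -1], [-3, 0, 0, 0, 0, 0, -1], [-3, 0, 0, 0, 0, 0, -1], [-3, 0, 0, 0, 0, 0, -1], [0, 0, 0, 0, 0, 0, -1]]])

```text
time: 19.0
position: [492.8, -15.0, 148.7]
orientation: [3.141, 0.001, -3.062]
contact_force: [0.3, 0.6, -2.8]
width: 20.8
finger_force: 83.5
```

```bash
cat > lip.py <<'E'
from h import *
s=monitor.get_state(); print(s["position"],s["orientation"],s["contact_force"],s["ft_torque"])
d=shot("top"); im=d["image"]; hsv=cv2.cvtColor(im,cv2.COLOR_RGB2HSV).astype(int)
m=(hsv[...,0]>19)&(hsv[...,0]<36)&(hsv[...,1]>90); m[:140]=0;m[200:]=0;m[:,:235]=0;m[:,295:]=0
p=np.argwhere(m)[:,::-1]; w=onz(d,p,95); print(len(p),w.mean(0))
E
python3 lip.py
```

```text
[492.755455   -14.97575075 148.67544904] [ 3.14112358e+00  1.11708790e-03 -3.06235413e+00] [ 0.33652746  0.58430596 -2.81818051] [-0.0409015  -0.0218868  -0.00217804]
68 [657.46219092  -1.25697568  95.        ]
```

move_arm(steps=[[[0, 0, -4, 0, 0, 0, -1], [0, 0, -8, 0, 0, 0, -1], [0, 0, -8, 0, 0, 0, -1], [0, 0, -8, 0, 0, 0, -1], [0, 0, -8, 0, 0, 0, -1], [0, 0, -6, 0, 0, 0, -1], [0, 0, -4, 0, 0, 0, -1], [0, 0, 0, 0, 0, 0, -1]]])

```text
time: 19.72
position: [492.7, -15.0, 196.0]
orientation: [3.141, 0.003, -3.062]
contact_force: [-0.7, 0.1, -1.9]
width: 21.0
finger_force: 83.5
```

move_arm(steps=[[[6, 0, 0, 0, 0, 0, -1], [12, 0, 0, 0, 0, 0, -1], [12, 0, 0, 0, 0, 0, -1], [12, 0, 0, 0, 0, 0, -1], [12, 0, 0, 0, 0, 0, -1], [12, 0, 0, 0, 0, 0, -1], [12, 0, 0, 0, 0, 0, -1], [10, 0, 0, 0, 0, 0, -1], [5, 0, 0, 0, 0, 0, -1], [0, 0, 0, 0, 0, 0, -1]]])

```text
time: 20.55
position: [398.3, -22.5, 194.9]
orientation: [3.141, 0.001, -3.063]
contact_force: [-0.4, 0.3, -1.6]
width: 20.9
finger_force: 83.5
```

```bash
python3 lip.py; python3 - <<'E'
from h import *
plan([443.3,-295,233],2.183,20,-1,syaw=monitor.get_state()["orientation"][2]+2*np.pi)
E
```

```text
[398.31972401 -22.47830815 194.87306217] [ 3.14117566e+00  1.37541186e-03 -3.06264195e+00] [-0.3765393   0.25428984 -1.55464895] [ 0.02283064  0.004108   -0.01955218]
79 [657.39262038  -1.08204761  95.        ]
[[-1.0,-14.0,-2.0,0,0,0.052,-1],[-2.0,-14.0,-2.0,0,0,0.052,-1],[-3.0,-14.0,-2.0,0,0,0.052,-1],[-3.0,-13.0,-2.0,0,0,0.052,-1],[-4.0,-13.0,-2.0,0,0,0.052,-1],[-5.0,-13.0,-2.0,0,0,0.052,-1],[-5.0,-13.0,-2.0,0,0,0.052,-1],[-6.0,-12.0,-2.0,0,0,0.052,-1],[-7.0,-12.0,-2.0,0,0,0.052,-1],[-7.0,-12.0,-2.0,0,0,0.052,-1]]
[[-8.0,-11.0,-2.0,0,0,0.052,-1],[-8.0,-11.0,-2.0,0,0,0.052,-1],[-9.0,-11.0,-2.0,0,0,0.052,-1],[-9.0,-10.0,-2.0,0,0,0.052,-1],[-10.0,-10.0,-2.0,0,0,0.052,-1],[-10.0,-9.0,-2.0,0,0,0.052,-1],[-11.0,-8.0,-2.0,0,0,0.052,-1],[-11.0,-8.0,-2.0,0,0,0.052,-1],[-12.0,-7.0,-2.0,0,0,0.052,-1],[-12.0,-7.0,-2.0,0,0,0.052,-1]]
```

The tote stays put. I carry the hook back over the tray.

move_arm(steps=[[[-1, -14, -2, 0, 0, 0.052, -1], [-2, -14, -2, 0, 0, 0.052, -1], [-3, -14, -2, 0, 0, 0.052, -1], [-3, -13, -2, 0, 0, 0.052, -1], [-4, -13, -2, 0, 0, 0.052, -1], [-5, -13, -2, 0, 0, 0.052, -1], [-5, -13, -2, 0, 0, 0.052, -1], [-6, -12, -2, 0, 0, 0.052, -1], [-7, -12, -2, 0, 0, 0.052, -1], [-7, -12, -2, 0, 0, 0.052, -1]]])

```text
time: 21.43
position: [423.1, -159.9, 214.6]
orientation: [3.141, 0.001, 2.698]
contact_force: [0.6, 0.8, -1.8]
width: 20.4
finger_force: 83.6
```

move_arm(steps=[[[-8, -11, -2, 0, 0, 0.052, -1], [-8, -11, -2, 0, 0, 0.052, -1], [-9, -11, -2, 0, 0, 0.052, -1], [-9, -10, -2, 0, 0, 0.052, -1], [-10, -10, -2, 0, 0, 0.052, -1], [-10, -9, -2, 0, 0, 0.052, -1], [-11, -8, -2, 0, 0, 0.052, -1], [-11, -8, -2, 0, 0, 0.052, -1], [-12, -7, -2, 0, 0, 0.052, -1], [-12, -7, -2, 0, 0, 0.052, -1]]])

```text
time: 22.27
position: [443.9, -295.8, 234.3]
orientation: [3.14, 0.0, 2.178]
contact_force: [0.0, 0.2, -1.9]
width: 20.7
finger_force: 83.6
```

move_arm(steps=[[[0, 0, 0, 0, 0, 0, -1], [0, 0, 0, 0, 0, 0, -1]]])

```text
time: 22.43
position: [443.5, -295.4, 234.1]
orientation: [3.14, -0.0, 2.181]
contact_force: [0.5, 0.0, -2.9]
width: 20.9
finger_force: 83.7
```

move_arm(steps=[[[0, 0, 15, 0, 0, 0, -1], [0, 0, 22, 0, 0, 0, -1], [0, 0, 22, 0, 0, 0, -1], [0, 0, 22, 0, 0, 0, -1], [0, 0, 22, 0, 0, 0, -1], [0, 0, 18, 0, 0, 0, -1], [0, 0, 10, 0, 0, 0, -1], [0, 0, 6, 0, 0, 0, -1], [0, 0, 4, 0, 0, 0, -1], [0, 0, 0, 0, 0, 0, -1]]])

```text
time: 23.27
position: [443.3, -294.5, 93.5]
orientation: [3.14, -0.0, 2.181]
contact_force: [-0.3, -0.2, -1.8]
width: 20.8
finger_force: 83.7
```

move_arm(steps=[[[0, 0, 1, 0, 0, 0, -1], [0, 0, 1, 0, 0, 0, -1], [0, 0, 0, 0, 0, 0, -1]]])

```text
time: 23.52
position: [443.6, -295.0, 92.3]
orientation: [3.14, 0.001, 2.181]
contact_force: [-0.3, 0.6, -2.6]
width: 20.5
finger_force: 83.7
```

move_arm(steps=[[[0, 0, 1, 0, 0, 0, -1], [0, 0, 1, 0, 0, 0, -1], [0, 0, 0, 0, 0, 0, -1]]])

```text
time: 23.77
position: [443.2, -294.7, 89.6]
orientation: [3.14, 0.0, 2.181]
contact_force: [-0.1, 0.9, -3.0]
width: 20.6
finger_force: 83.7
```

move_arm(steps=[[[0, 0, 1, 0, 0, 0, -1], [0, 0, 0, 0, 0, 0, -1]]])

```text
time: 23.93
position: [443.3, -294.8, 88.9]
orientation: [3.14, 0.0, 2.181]
contact_force: [-1.6, 1.1, 2.0]
width: 20.7
finger_force: 84.1
```

Touching down. I press a hair, open gently and rise.

move_arm(steps=[[[0, 0, 0.5, 0, 0, 0, -1], [0, 0, 0, 0, 0, 0, -0.45], [0, 0, 0, 0, 0, 0, -0.3], [0, 0, 0, 0, 0, 0, -0.1], [0, 0, 0, 0, 0, 0, 0.1], [0, 0, 0, 0, 0, 0, 0.2], [0, 0, 0, 0, 0, 0, 0.2], [0, 0, 0, 0, 0, 0, 0.2]]], squeeze=20)

```text
time: 24.6
position: [443.2, -294.8, 88.0]
orientation: [3.14, 0.0, 2.181]
contact_force: [0.4, -0.1, -0.3]
width: 51.1
finger_force: 0.0
```

move_arm(steps=[[[0, 0, -4, 0, 0, 0, 0.2], [0, 0, -10, 0, 0, 0, 0.2], [0, 0, -20, 0, 0, 0, 0.2], [0, 0, -25, 0, 0, 0, 0.2], [0, 0, -25, 0, 0, 0, 0.2], [0, 0, -25, 0, 0, 0, 0.2], [0, 0, -25, 0, 0, 0, 0.2], [0, 0, -20, 0, 0, 0, 0.2], [0, 0, 0, 0, 0, 0, 0.2], [0, 0, 0, 0, 0, 0, 0.2]]])

```text
time: 25.43
position: [443.6, -295.2, 244.1]
orientation: [3.139, 0.004, 2.181]
contact_force: [-1.1, 0.1, -0.6]
width: 51.1
finger_force: 0.0
```

```bash
python3 lip.py; python3 - <<'E'
from h import *
d=shot("side"); w=shot("wrist")
cv2.imwrite("pics/fin.png",np.hstack([cv2.resize(d["image"][100:340,200:430],(400,417)),cv2.resize(w["image"],(400,300)) if 0 else np.vstack([cv2.resize(w["image"],(400,300)),np.zeros((117,400,3),np.uint8)])])[:,:,::-1])
E
```

```text
[ 443.61205579 -295.16464217  244.14894182] [3.1390912  0.00352507 2.18081071] [-1.12944744  0.14355302 -0.61573438] [-0.03890677  0.00646263  0.02148911]
78 [657.46802374  -3.23422645  95.        ]
```

View pics/fin.png

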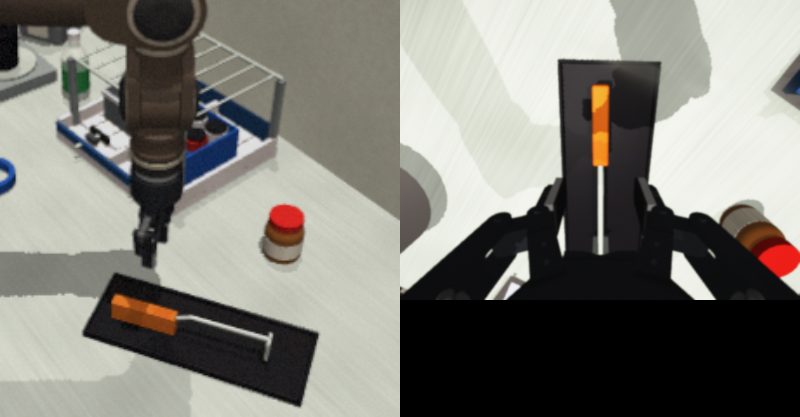

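The hook lies upright in its tray, with the handle at (145,315) and the blade at (268,345) in the side crop. The jar and the tote are undisturbed and the arm is clear, so I hand in.

```bash
python3 -c "
from rig import workorder; print(workorder.close_job())"
```

```text
the job is handed in; nothing more can be done
None
```

The job is handed in at about 26 s: the blue tote was dragged to about 6 N on its stop (my estimate) and rests against it with its cans upright, and the hook is back in its tray.

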